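Roll a bottle up the label reader's ramp and hold it at the stop

ROBOT

A 6-joint arm with a two-finger parallel gripper is mounted at the origin on the work surface. World frame = base frame: x ahead of the robot, y to its left, z up, the work surface at z = 0. Lengths are in mm, angles in degrees, forces in N, time in s.
With the tool pointing down it reaches from about 300 to 850 mm from the base axis. Payload 4.2 kg.
Tool frame: the origin (TCP) lies between the finger pads; the fingertips stand 11 mm ahead of it and the grasp point (between the pads) lies 8 mm behind it (env.tips_ahead is the distance from the TCP to the fingertips, in mm); z points along the fingers, y is the line along which they close (so a half turn about z gives the same grasp; the last joint's range is limited). The gripper opens to 91 mm and grips with 3 to 60 N. Pads are 32 mm wide; open, the fingers measure 118 mm over their backs; the gripper's body (76 mm by 178 mm) begins 60 mm behind the grasp point.
Start: joints at [74.198, 18.312, 89.639, -0, 72.044, -1.146], TCP at [145.487, 556.305, 224.976] pointing down, gripper open.
Joint ranges: [-177.97, 177.97], [-48.28, 115.42], [12.27, 149.76], [-77.06, 257.06], [2.81, 150.46], [-146.56, 146.56]. Speed limits (degrees/s): [147.25, 147.25, 180, 180, 180, 180].

INTERFACE

Orientations are given as [roll, pitch, yaw] about the fixed x, y, z axes, in that order (R = Rz(yaw) Ry(pitch) Rx(roll)).
In Python, from workcell import env, cams gives the robot as it stands.
- The arm moves only by the tool step_arm, never from a script. Its arguments are lists of equal length, an entry for each row: "linear": the shift along the tool's x, y, z in units of 30 cm (1.0 is 30 cm), a list of three; "turn": the turn about the tool's z in units of 360 degrees (1.0 is 360 degrees). In form: {"linear": [[tx, ty, tz], ...], "turn": [turn, ...]}. A call has 1 to 20 rows; each row is the pose to reach, as a shift and turn from the pose commanded when the call began, along the tool's axes at that moment, turning the shorter way round; what a row does not reach only later rows make up. A row lasts 1/8 s, in which the tool goes at most 62.5 mm and 10.7 degrees, less where a joint would pass 70% of its speed; a pose out of reach is approached as far as the arm can. A call with a number of a shift or a turn outside -1 to 1 is refused whole. A call with a gripper value outside its range is refused whole. "fingers" is the closure, from -1 (fully open) to 1 (shut), so that 0 is half open, set as the call begins (left out, the last holds). The fingers move at their own pace and stop on an object; "force" is the grip in N (left out, the last holds). Time passes only in rows, so rows that repeat a pose let the fingers close. It gives the time, the measured TCP pose, the force, the opening and the grip force at its end, in the units of the state.
- env.state(): the state, without advancing time (a new reading comes with each control period).
- cams.grab_frame(name): name is "scene" or "top"; returns a dict with "color" (400x640x3 uint8, blue, green, red), "fx", "fy", "cx", "cy" (pixels), "extrinsics" (4x4, takes a point from camera to world coordinates). Camera axes: x right, y down, z forward; pixel columns grow to the right and rows downward; lengths in mm; the calibration is good to about 2 mm. A picture is of the moment at which its call begins. There is no depth.
- env.job_done(): hands the job in; it is judged then, once.
The state is a dict: "time_s": time; "qpos": joint angles; "qvel": joint speeds; "effort": joint torques, N m; "ee_pos": TCP position; "ee_rot": TCP orientation; "force": force on the tool from outside, world axes, zero at the start; "torque": the same for the moment, N m; "gripper_width": finger opening in mm; "gripper_force": force on a finger pad.
Only numpy, scipy, OpenCV 4.12 (cv2) and the standard library are available. Lean on these libraries where they do the work, as an engineer would, in place of code of your own. Each camera call takes 0.05 s, during which the arm holds its last target. There are 200 camera calls.

TASK

Using only the outside of the fingers, roll the lying amber bottle slowly up the reader's ramp, never letting it roll freely back down, until it lies square against the orange sprung stop plate at the top. Push gently until the plate is pressed in by at least half of its travel, and finish while still holding the bottle there: the program ends with the fingers keeping it pressed. Do not grip or lift the bottle, and leave the bottles and the jar that stand around where they are.

Things in the scene. Friction and masses are not known exactly. Their poses are not given: they have to be found in the camera images.
- deck: White ramp of the label reader, flat, 168 mm wide, rising 8 deg. Origin: middle of its lower edge on the upper face, level with the table. x runs up the slope (roughly to the robot's right, -y, within 0.3 rad), y across to the left looking uphill, z square to the face. Blue side rails 12 mm high, inner faces at y = +-75 mm. Fixed; placed differently each time.
- reader: The whole fixed label reader, ramp included. Origin: at the ramp's lower edge, same point as the deck's; x level and uphill, z up. Its grey housing stands behind the stop plate, from 253 to 328 mm up the ramp, 62 mm above the ramp's face.
- bottle: Closed amber bottle, black cap, 250 g, lying on the table 50-90 mm before the ramp's lower edge and parallel to it within 0.1 rad. Rolls easily. Body 60 mm diameter, 90 mm long (y -45 to +45); neck and 32 mm cap to y = +78. Origin: on the axis, mid body, 30 mm above its support. y: along the axis to the cap, as the deck's y; x, z turn as it rolls. At deck x = 200 mm it meets the plate.
- plate (a joint): Travel of the orange sprung stop plate across the ramp (m): 0 at rest, grows as pressed uphill, 0.012 fully in, half 0.006. Spring 0.45 N per mm; it comes back out when released. Plate 150 mm wide, 50 mm tall, 3 to 53 mm above the ramp's face, front face at deck x = 230 mm at rest.
- amber_tall: Bystander: standing amber bottle, 56 mm diameter, 105 mm tall, on the side of the ramp away from the robot, 135 to 165 mm from the ramp's middle line. Origin: centre of its underside.
- white_tall: Bystander: standing white bottle, 52 mm diameter, 100 mm tall, beside the ramp likewise. Origin: centre of its underside.
- amber_small: Bystander: standing small amber bottle, 36 mm diameter, 70 mm tall, beside the ramp likewise. Origin: centre of its underside.
- white_jar: Bystander: standing white jar with blue cap, 60 mm diameter, 60 mm tall, beside the ramp likewise. Origin: centre of its underside.
There are look-alikes about, which are no part of the job. Leave any pink or turquoise look-alike of the bottle alone.

How it is judged:
By the outcome, as a careful person would: the job done as asked, in the order asked, and still so for the second after the job is handed in, while the arm keeps its last pose, push and grip.
It also fails if it takes over 40 s, if anything falls off the work surface, if the arm or the gripper's body presses on something with over 40 N, if the wrist force passes 120 N, or if a joint passes its speed limit or range.

## Working session

There is one attempt and no reset: what is moved stays moved. The work goes in short steps, Python scripts to look and compute and a tool call to move; the robot and the scene stay as the last step left them, time stands still between calls to the robot, and variables do not carry over. Pictures are saved under pics/ and viewed, at most 10 in all, crops included, and the job is handed in when it is done.

Besides the shell and the picture viewer there is one more tool, called after ">>>" as name(argument=value, ...), one argument or row to a line, values as JSON. step_arm: Moves the arm, as the interface text tells. Its arguments: {"type":"object","properties":{"linear":{"type":"array"},"turn":{"type":"array"},"fingers":{"type":"number"},"force":{"type":"number"}},"required":["linear","turn"]}

```bash
mkdir -p pics
cat > h.py <<'E'
import numpy as np, cv2
from workcell import env, cams
def ray(f,u,v,z):
    E=np.array(f["extrinsics"]);d=E[:3,:3]@np.array([(u-f["cx"])/f["fx"],(v-f["cy"])/f["fy"],1]);o=E[:3,3]
    return o+d*(z-o[2])/d[2]
def proj(f,p):
    E=np.array(f["extrinsics"]);c=E[:3,:3].T@(np.array(p)-E[:3,3]);return f["fx"]*c[0]/c[2]+f["cx"],f["fy"]*c[1]/c[2]+f["cy"]
E
python3 - <<'E'
from h import *
for n in("top","scene"):
    f=cams.grab_frame(n);cv2.imwrite(f"pics/{n}0.png",f["color"]);print(n,f["fx"],np.round(f["extrinsics"],3).tolist())
s=env.state();print(s["time_s"],s["ee_pos"],s["ee_rot"],s["gripper_width"],env.tips_ahead)
E
```

```text
top 437.418177162816 [[0.022, -0.991, 0.129, 475.562], [-0.999, -0.026, -0.028, 58.908], [0.031, -0.129, -0.991, 908.636], [0.0, 0.0, 0.0, 1.0]]
scene 515.7313123970016 [[0.616, 0.446, -0.649, 1155.152], [0.788, -0.325, 0.523, -426.317], [0.023, -0.834, -0.552, 542.708], [0.0, 0.0, 0.0, 1.0]]
0.1 [145.37765858 555.87623905 224.21883642] [-1.79909307e+02 -1.00353098e-03  1.65343537e+02] 91.3848726782851 11.0
```

View pics/top0.png

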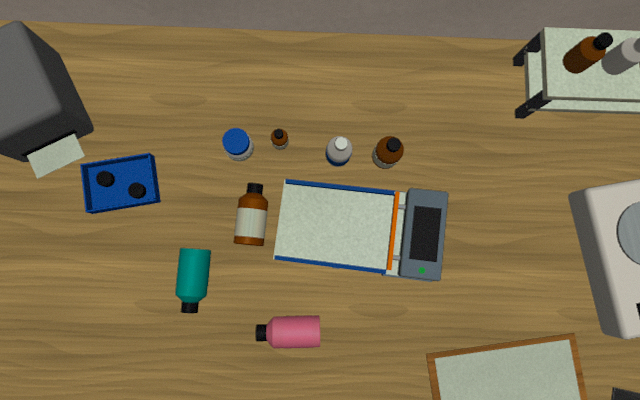

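View pics/scene0.png

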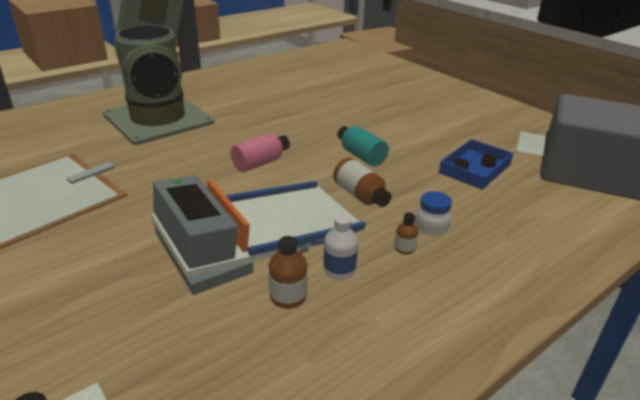

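Candidates for the amber bottle in the top view:
- Amber with label, lying before the ramp's lower edge, cap away from the robot (252,215). This one fits the description.
- Turquoise look-alike (193,278) and pink look-alike (295,332).
- Standing amber bottles at (388,152) and (279,138).
- Amber bottle on the rack (585,55).

The orange plate is at (393,232) and the housing at (425,235).

```bash
cat > meas.py <<'E'
from h import *
f=cams.grab_frame("top");im=f["color"];hsv=cv2.cvtColor(im,cv2.COLOR_BGR2HSV)
H,S,V=[hsv[...,i].astype(int) for i in range(3)]
x0,y0,x1,y1=225,170,270,255
print("row215 hsv",hsv[225,228:300:6].tolist()); print("top rail col",hsv[176:196:2,330].tolist())
print("plate row",hsv[232,380:404:3].tolist())
blue=((H>100)&(H<125)&(S>120)).astype(np.uint8); blue[:, :265]=0; blue[:175]=0; blue[280:]=0; blue[:,405:]=0
n,l,st,c=cv2.connectedComponentsWithStats(blue)
for i in range(1,n):
    if st[i,4]>60:
        pts=np.argwhere(l==i)[:,::-1]; print("rail",st[i],cv2.minAreaRect(pts.astype(np.float32)),pts[pts[:,0].argmin()],pts[pts[:,0].argmax()])
org=((H>5)&(H<15)&(S>200)&(V>150)).astype(np.uint8); org[:,:375]=0;org[:,410:]=0;org[:180]=0;org[280:]=0
p=np.argwhere(org)[:,::-1].astype(np.float32);print("plate",cv2.minAreaRect(p))
cv2.imwrite("pics/crop1.png",cv2.resize(im[165:290,220:400],None,fx=4.4,fy=4.4,interpolation=cv2.INTER_CUBIC))
E
python3 meas.py
```

```text
row215 hsv [[19, 127, 149], [19, 133, 148], [30, 38, 160], [42, 34, 174], [42, 32, 175], [26, 42, 164], [33, 41, 113], [20, 126, 132], [19, 134, 129], [43, 28, 190], [45, 27, 187], [42, 31, 189]]
top rail col [[19, 123, 139], [19, 122, 142], [21, 133, 132], [20, 137, 145], [105, 203, 118], [106, 218, 118], [103, 90, 79], [45, 30, 188], [46, 31, 187], [43, 31, 188]]
plate row [[43, 25, 183], [48, 24, 191], [47, 25, 191], [42, 28, 183], [14, 255, 202], [14, 93, 186], [51, 23, 181], [53, 22, 153]]
rail [286 179 109  16 485] ((339.8071594238281, 186.75970458984375), (108.66449737548828, 4.5481133460998535), 6.254032611846924) [286 179] [394 191]
rail [275 256 111  18 408] ((329.9519958496094, 264.36029052734375), (111.14967346191406, 3.898829460144043), 7.594643592834473) [275 256] [385 270]
plate ((392.9389953613281, 230.54879760742188), (3.9755353927612305, 77.30207824707031), 6.34019136428833)
```

View pics/crop1.png

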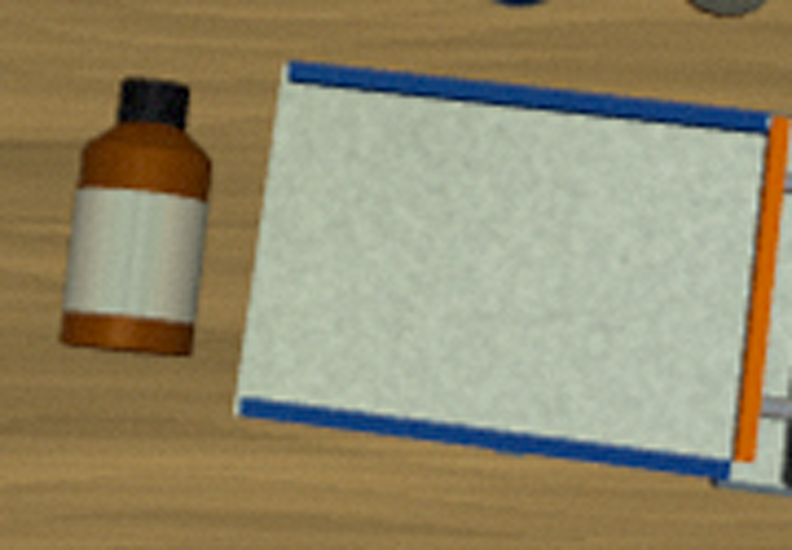

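The crop shows the amber bottle with its cap up-image. Body mid-line runs through about (249.5,237) and (252.6,208) in full-image pixels. The ramp's lower corners are at (284.3,179.1) and (273.6,258.9), and the orange plate is at x≈393.

```bash
cat > geo.py <<'E'
from h import *
f=cams.grab_frame("top")
A=ray(f,284.3,179.1,0);B=ray(f,273.6,258.9,0);O=(A+B)/2
dy=(A-B)[:2];print("width",np.hypot(*dy));dy/=np.hypot(*dy);dx=np.array([dy[1],-dy[0]])
print("O",O,"deck y angle",np.degrees(np.arctan2(dy[1],dy[0])))
# plate top ends z: deck(230,+-75,53)
t=np.radians(8)
for y in(75,-75):
    h=230*np.cos(t)-53*np.sin(t);z=230*np.sin(t)+53*np.cos(t);w=O[:2]+dx*h+dy*y;print("plate front top proj",proj(f,[*w,z]))
def deck(w): d=w[:2]-O[:2];return d@dx,d@dy
for u,v,z in((249.5,237.05,30),(252.6,207.8,30),(248.6,244,30),(255.2,183.6,30)):
    w=ray(f,u,v,z);print(w.round(1),np.round(deck(w),1))
s=env.state();print(s["ee_pos"],s["ee_rot"])
E
python3 geo.py
```

```text
width 167.86285118413426
O [558.94817197 115.38634619   0.        ] deck y angle -5.654507532742287
plate front top proj (np.float64(395.7166216414627), np.float64(189.91268119298581))
plate front top proj (np.float64(387.9125292248943), np.float64(268.3785080035591))
[517.6 171.   30. ] [-51.3 -46.6]
[576.5 167.3  30. ] [-53.4  12.4]
[503.7 172.2  30. ] [-51.1 -60.5]
[626.  164.1  30. ] [-55.1  62. ]
[145.44232025 556.02782449 224.45239146] [-1.79941593e+02  1.39743645e-03  1.65344544e+02]
```

>>> step_arm(
  linear=[
    [-0.05, -0.02, 0],
    [-0.15, -0.07, 0],
    [-0.25, -0.11, 0],
    [-0.36, -0.16, 0],
    [-0.47, -0.21, 0],
    [-0.58, -0.26, 0],
    [-0.69, -0.31, 0],
    [-0.79, -0.35, 0],
    [-0.88, -0.39, 0],
    [-0.95, -0.42, 0],
    [-0.95, -0.42, 0],
  ],
  turn=[0.012, 0.035, 0.06, 0.085, 0.11, 0.135, 0.16, 0.185, 0.205, 0.225, 0.225],
  fingers=0.1,
  force=20,
)

```text
time_s: 1.58
ee_pos: [390.1, 361.5, 224.8]
ee_rot: [-180.0, 0.0, 84.3]
force: [0.5, 0.9, -0.7]
gripper_width: 41.1
gripper_force: 0.0
```

>>> step_arm(
  linear=[
    [-0.03, 0.05, 0.02],
    [-0.09, 0.13, 0.08],
    [-0.15, 0.23, 0.15],
    [-0.21, 0.33, 0.22],
    [-0.27, 0.43, 0.29],
    [-0.33, 0.52, 0.34],
    [-0.37, 0.58, 0.37],
    [-0.384, 0.607, 0.42],
    [-0.384, 0.607, 0.48],
    [-0.384, 0.607, 0.54],
    [-0.384, 0.607, 0.6],
    [-0.384, 0.607, 0.65],
    [-0.384, 0.607, 0.68],
    [-0.384, 0.607, 0.68],
  ],
  turn=[0, 0, 0, 0, 0, 0, 0, 0, 0, 0, 0, 0, 0, 0],
)

```text
time_s: 3.32
ee_pos: [558.8, 229.8, 20.4]
ee_rot: [-179.9, 0.0, 84.4]
force: [0.0, -0.2, 0.7]
gripper_width: 40.8
gripper_force: 0.0
```

Run:
```python
from h import *
f=cams.grab_frame("scene");cv2.imwrite("pics/s1.png",cv2.resize(f["color"][80:260,180:460],None,fx=2.8,fy=2.8))
s=env.state();print(s["time_s"],s["ee_pos"],s["force"])
```

```text
3.375 [559.23922845 229.9077389   20.97557281] [-0.11814298  0.10856959  0.663181  ]
```

View pics/s1.png

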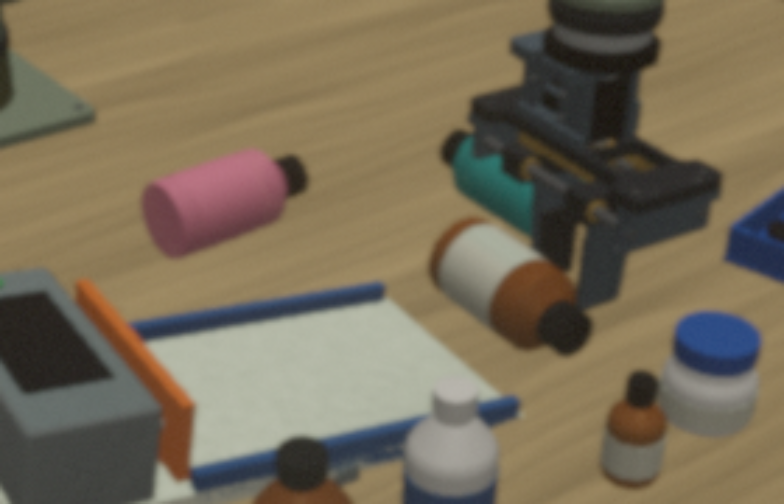

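>>> step_arm(
  linear=[
    [-0.008, -0.004, 0],
    [-0.016, -0.008, 0],
    [-0.024, -0.01, 0],
    [-0.03, -0.01, 0],
    [-0.036, -0.01, 0],
    [-0.042, -0.01, 0],
    [-0.048, -0.01, 0],
    [-0.054, -0.01, 0],
    [-0.06, -0.01, 0],
    [-0.066, -0.01, 0],
    [-0.072, -0.01, 0],
    [-0.078, -0.01, 0],
    [-0.084, -0.01, 0],
    [-0.09, -0.01, 0],
    [-0.096, -0.01, 0],
    [-0.103, -0.01, 0],
    [-0.11, -0.01, 0],
    [-0.117, -0.01, 0],
    [-0.124, -0.01, 0],
    [-0.131, -0.01, 0],
  ],
  turn=[0, 0, 0, 0, 0, 0, 0, 0, 0, 0, 0, 0, 0, 0, 0, 0, 0, 0, 0, 0],
)

```text
time_s: 5.88
ee_pos: [552.3, 190.7, 21.0]
ee_rot: [180.0, -0.0, 84.3]
force: [0.5, 0.8, -0.7]
gripper_width: 41.2
gripper_force: 0.1
```

Run:
```python
from h import *
f=cams.grab_frame("top");g=cams.grab_frame("scene")
cv2.imwrite("pics/s2.png",np.hstack([cv2.resize(f["color"][160:290,200:400],(400,260)),cv2.resize(g["color"][100:230,230:430],(400,260))]))
s=env.state();print(s["time_s"],s["ee_pos"],s["force"])
```

```text
5.975 [552.27221382 190.66641785  20.93590011] [ 0.81210492  0.21208    -0.1799887 ]
```

View pics/s2.png

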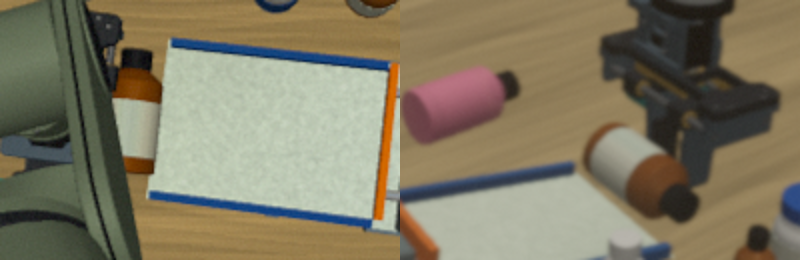

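>>> step_arm(
  linear=[
    [-0.008, 0, 0],
    [-0.016, 0, 0],
    [-0.024, 0, 0],
    [-0.032, 0, 0],
    [-0.04, 0, 0],
    [-0.048, 0, 0],
    [-0.056, 0, 0],
    [-0.064, 0, 0],
    [-0.072, 0, 0],
    [-0.08, 0, 0],
    [-0.088, 0, 0],
    [-0.096, 0, -0.001],
    [-0.104, 0, -0.002],
    [-0.112, 0, -0.003],
    [-0.12, 0, -0.004],
    [-0.128, 0, -0.005],
    [-0.136, 0, -0.006],
    [-0.144, 0, -0.008],
    [-0.152, 0, -0.009],
    [-0.16, 0, -0.01],
  ],
  turn=[0, 0, 0, 0, 0, 0, 0, 0, 0, 0, 0, 0, 0, 0, 0, 0, 0, 0, 0, 0],
)

```text
time_s: 8.48
ee_pos: [547.6, 143.0, 24.0]
ee_rot: [-180.0, -0.0, 84.3]
force: [0.0, 3.3, 2.5]
gripper_width: 41.4
gripper_force: 1.2
```

Run:
```python
from h import *
f=cams.grab_frame("top");g=cams.grab_frame("scene")
cv2.imwrite("pics/s3.png",np.hstack([cv2.resize(f["color"][160:290,200:400],(400,260)),cv2.resize(g["color"][100:230,230:430],(400,260))]))
s=env.state();print(s["time_s"],s["ee_pos"],s["force"])
```

```text
8.575 [547.39429468 142.61489     23.82465088] [ 0.71464394  1.20558461 -0.67565358]
```

View pics/s3.png

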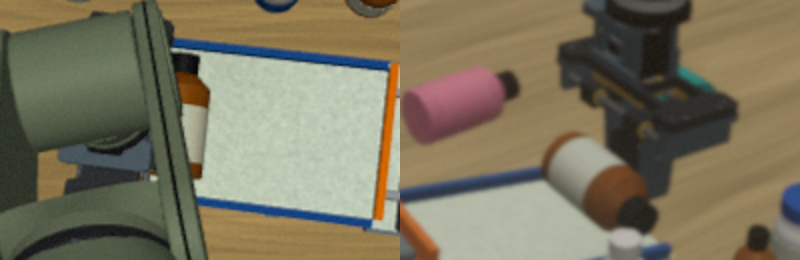

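>>> step_arm(
  linear=[
    [-0.009, 0, -0.001],
    [-0.018, 0, -0.002],
    [-0.027, 0, -0.004],
    [-0.036, 0, -0.005],
    [-0.045, 0, -0.006],
    [-0.054, 0, -0.008],
    [-0.063, 0, -0.009],
    [-0.072, 0, -0.01],
    [-0.081, 0, -0.011],
    [-0.09, 0, -0.013],
    [-0.099, 0, -0.014],
    [-0.108, 0, -0.015],
    [-0.117, 0, -0.016],
    [-0.126, 0, -0.018],
    [-0.135, 0, -0.019],
    [-0.144, 0, -0.02],
    [-0.153, 0, -0.022],
    [-0.162, 0, -0.023],
    [-0.171, 0, -0.024],
    [-0.18, 0, -0.025],
  ],
  turn=[0, 0, 0, 0, 0, 0, 0, 0, 0, 0, 0, 0, 0, 0, 0, 0, 0, 0, 0, 0],
)

```text
time_s: 11.08
ee_pos: [542.2, 89.2, 31.5]
ee_rot: [-180.0, -0.0, 84.3]
force: [-0.2, 4.1, 2.8]
gripper_width: 41.1
gripper_force: 2.0
```

>>> step_arm(
  linear=[
    [-0.009, 0, -0.001],
    [-0.018, 0, -0.002],
    [-0.027, 0, -0.004],
    [-0.036, 0, -0.005],
    [-0.045, 0, -0.006],
    [-0.054, 0, -0.008],
    [-0.063, 0, -0.009],
    [-0.072, 0, -0.01],
    [-0.081, 0, -0.011],
    [-0.09, 0, -0.013],
    [-0.099, 0, -0.014],
    [-0.108, 0, -0.015],
    [-0.117, 0, -0.016],
    [-0.126, 0, -0.018],
    [-0.135, 0, -0.019],
    [-0.144, 0, -0.02],
    [-0.153, 0, -0.022],
    [-0.162, 0, -0.023],
    [-0.171, 0, -0.024],
    [-0.18, 0, -0.025],
  ],
  turn=[0, 0, 0, 0, 0, 0, 0, 0, 0, 0, 0, 0, 0, 0, 0, 0, 0, 0, 0, 0],
)

```text
time_s: 13.58
ee_pos: [536.9, 35.5, 38.9]
ee_rot: [-180.0, -0.0, 84.3]
force: [-0.6, 3.6, 3.2]
gripper_width: 41.5
gripper_force: 2.0
```

Run:
```python
from h import *
f=cams.grab_frame("top");g=cams.grab_frame("scene")
cv2.imwrite("pics/s4.png",np.hstack([cv2.resize(f["color"][160:290,250:450],(400,260)),cv2.resize(g["color"][130:260,150:350],(400,260))]))
s=env.state();print(s["time_s"],s["ee_pos"],s["force"])
```

```text
13.675 [536.74483078  35.0113261   38.788532  ] [0.01443155 2.39880157 0.67639551]
```

View pics/s4.png

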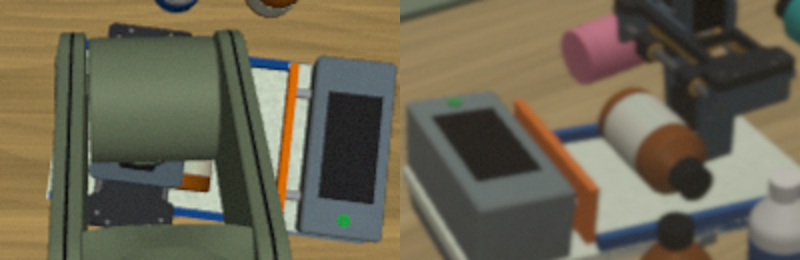

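>>> step_arm(
  linear=[
    [-0.009, 0, -0.001],
    [-0.018, 0, -0.002],
    [-0.027, 0, -0.004],
    [-0.036, 0, -0.005],
    [-0.045, 0, -0.006],
    [-0.054, 0, -0.008],
    [-0.063, 0, -0.009],
    [-0.072, 0, -0.01],
    [-0.081, 0, -0.011],
    [-0.09, 0, -0.013],
    [-0.099, 0, -0.014],
    [-0.108, 0, -0.015],
    [-0.117, 0, -0.016],
    [-0.126, 0, -0.018],
    [-0.135, 0, -0.019],
    [-0.144, 0, -0.02],
    [-0.153, 0, -0.022],
    [-0.162, 0, -0.023],
    [-0.171, 0, -0.024],
    [-0.18, 0, -0.025],
  ],
  turn=[0, 0, 0, 0, 0, 0, 0, 0, 0, 0, 0, 0, 0, 0, 0, 0, 0, 0, 0, 0],
)

```text
time_s: 16.18
ee_pos: [531.6, -18.2, 46.4]
ee_rot: [-180.0, -0.0, 84.3]
force: [-0.3, 3.6, 2.6]
gripper_width: 41.1
gripper_force: 2.0
```

```bash
cat > look.py <<'E'
from h import *
import sys
f=cams.grab_frame("top");g=cams.grab_frame("scene")
cv2.imwrite(f"pics/{sys.argv[1]}.png",np.hstack([cv2.resize(f["color"][170:290,340:460],(400,400)),cv2.resize(g["color"][140:260,150:270],(400,400))]))
s=env.state();d=s["ee_pos"][:2]-np.array([558.9,115.4]);print(s["time_s"],s["ee_pos"],s["force"],"deck x",d@[-.0985,-.9951])
hsv=cv2.cvtColor(g["color"],cv2.COLOR_BGR2HSV);m=cv2.inRange(hsv,(3,180,140),(16,255,255));m[:170]=0;m[:,:200]=0;m[255:]=0;m[:,255:]=0
hsv=cv2.cvtColor(f["color"],cv2.COLOR_BGR2HSV);n=cv2.inRange(hsv,(8,200,150),(16,255,255));n[:,:375]=0;n[:,410:]=0
for r in(195,205,215,225,235,245,255,262):
    c=np.flatnonzero(n[r]);print(r,c.mean() if len(c) else None,end="; ")
E
python3 look.py s5
```

```text
16.275 [531.46391239 -18.69135113  46.28428679] [0.85626458 1.12147728 1.47490419] deck x 136.1367581392599
195 None; 205 None; 215 None; 225 None; 235 None; 245 None; 255 390.5; 262 389.5;
```

>>> step_arm(
  linear=[
    [-0.004, 0, 0],
    [-0.008, 0, -0.001],
    [-0.012, 0, -0.001],
    [-0.016, 0, -0.002],
    [-0.02, 0, -0.003],
    [-0.024, 0, -0.003],
    [-0.028, 0, -0.004],
    [-0.032, 0, -0.004],
    [-0.036, 0, -0.005],
    [-0.04, 0, -0.006],
    [-0.044, 0, -0.006],
    [-0.048, 0, -0.007],
    [-0.052, 0, -0.007],
    [-0.056, 0, -0.008],
    [-0.06, 0, -0.008],
    [-0.063, 0, -0.009],
    [-0.066, 0, -0.009],
    [-0.069, 0, -0.01],
    [-0.069, 0, -0.01],
    [-0.069, 0, -0.01],
  ],
  turn=[0, 0, 0, 0, 0, 0, 0, 0, 0, 0, 0, 0, 0, 0, 0, 0, 0, 0, 0, 0],
)

```text
time_s: 18.77
ee_pos: [529.9, -37.4, 49.6]
ee_rot: [180.0, -0.1, 84.2]
force: [0.2, 8.9, 3.8]
gripper_width: 41.2
gripper_force: 4.5
```

```bash
python3 look.py s6
```

```text
18.875 [529.92644032 -37.40206332  49.58173202] [1.33202733 9.05378541 3.61074654] deck x 154.90722884151936
195 None; 205 None; 215 None; 225 None; 235 None; 245 None; 255 395.5; 262 394.5;
```

View pics/s6.png

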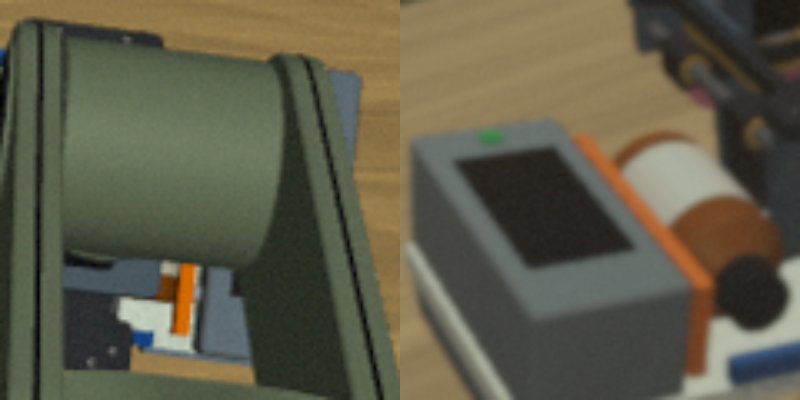

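```bash
python3 -c "
from workcell import env
print(env.job_done())"
```

```text
the job is handed in; nothing more can be done
None
```

I rolled the amber bottle up the ramp with the outside of the fingers and handed the job in with it held against the stop plate. The plate is pressed in about 9 of 12 mm, measured from the top camera at the plate's near end only. I did not re-measure the bystanders at the end, but wrist forces stayed under 10 N in every reading.

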